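# Pack out the gap beside a relay and hold the wedge tight

### The job

The relay stands loose in the bench holder. Stand packer plates from the rack upright on the holder's floor in the gap between the relay and the blue end stop, side by side, one or both as the gap needs (leave a spare one in the rack), then bring the orange wedge down between packers and stop, thin end down and sloping side to the stop, until it jams short of the floor and the relay is gripped through the pack. Do not crush the relay, leave the screwdriver, tape and pliers alone, and finish while still holding the wedge pressed firmly in (about 15 N).

Things in the scene. Friction and masses are not known exactly. Their poses are not given: they have to be found in the camera images.
- holder: aluminium bed, 66 x 136 x 8 mm, fixed. Origin: centre of underside; floor (top) at z = 8 mm. Along its y axis, from -y to +y: grey jaw, relay, gap for packers then wedge, blue stop, all centred on x = 0. Jaw, stop, packers and wedge are 34 mm wide (x), open at the sides; only the feet of jaw and stop are wider, up to 7 mm above the floor.
- jaw: grey upright jaw on the bed, 34 mm wide (x), 16 mm thick, 40 mm high above the floor. Origin at the foot of its vertical face, on the floor, at y = -40 mm of the holder; the face looks to +y, to the relay.
- stop: blue end stop fixed on the bed, at a place that differs each time; axes as the holder's. Origin at the foot of its sloping face, on the floor, x = 0. The face looks to -y, to the relay, and leans back 0.3 mm to +y per mm of height, up to 40 mm above the floor. The gap from relay to stop at the floor is 10.5 to 20 mm.
- relay: relay with white cover and black base, upright, loose, 22 mm thick along its y axis (the gap direction), 28 mm along x, 36 mm high, about 60 g. Origin at the centre of its underside. It stands on the holder floor within about 1 mm of the jaw.
- rack: grey plastic rack, 50 x 140 x 24 mm, fixed, origin at the centre of its underside. Parts stand upright in slots along its y axis: low packer at y = -45 mm, tall packer at 0, wedge from 34.5 (flat side) to 44 mm. Slot floors 6 mm above the underside, slots 18 mm deep, about 1 mm play.
- low_packer: brass plate, 6 mm thick (y), 34 mm wide (x), 66 mm high, about 60 g. Origin at the centre of its underside, z up. Home in the gap it stands 26 mm above jaw and stop: grip it there across its 34 mm width.
- tall_packer: steel plate, 6 mm thick (y), 34 mm wide (x) up to 40 mm height, above that a stem 16 mm wide (x), 6 mm thick, up to 94 mm height; about 60 g. Origin at the centre of its underside, z up. Gripped across the stem above 70 mm height the fingers stay clear above the low packer.
- wedge: orange wedge, 34 mm wide (x), 94 high, 60 g. Origin: middle of the flat side's lower edge. Flat side y = 0; sloping side y = 9.5 mm + 0.3 per mm height, up to 44; above that a grip block y = 2 to 16 mm. Grip above 72 mm height to clear the packers. Packed right (gap left at the floor 2 to 9 mm) it jams with its foot 1.5 to 24 mm above the floor; too few packers: it drops to the floor, slack.
- screwdriver: screwdriver with dark handle, 180 mm long, lying to the right of the holder with its handle away from the robot, loose; leave alone
- tape_roll: roll of black tape, 72 mm across, 18 mm high, lying flat beyond the work, loose; leave alone
- pliers: red-handled pliers, 160 mm long, lying beyond the rack, loose; leave alone
Not all that is in view belongs to the job. Of the things shaped like the low_packer, the brass one is meant. There is more than one size of the wedge; the one meant has the size given above.

How it is judged:
By the outcome, as a careful person would: the job done as asked, in the order asked, and still so for the second after the job is handed in, while the arm keeps its last pose, push and grip.
It also fails if it takes over 67 s, if anything falls off the work surface, if the arm or the gripper's body presses on something with over 40 N, if the wrist force passes 120 N, or if a joint passes its speed limit or range.

### The arm

A 6-joint arm with a two-finger parallel gripper is mounted at the origin on a cart in front of the work surface, level with it; the furniture and walls round the work are solid. World frame = base frame: x ahead of the robot, y to its left, z up, the work surface at z = 0. Lengths are in m, angles in rad, forces in N, time in s.
With the tool pointing down it reaches from about 0.3 to 0.875 m from the base axis. Payload 6.4 kg.
Tool frame: the origin (TCP) lies at the very end of the fingers, on their centre line; the grasp point (between the pads) lies 19 mm behind it; z points along the fingers, y is the line along which they close (so a half turn about z gives the same grasp; the last joint's range is limited). The gripper opens to 85 mm and grips with 20 to 120 N. Pads are 22 mm wide; open, the fingers measure 114 mm over their backs; the gripper's body (76 mm by 85 mm) begins 54 mm behind the grasp point. The pads swing forward as they close: fully open they stand 13 mm farther back than shut.
Start: joints at [0.946, 0.181, 1.607, -0, 1.354, -0.206], TCP at [0.234, 0.525, 0.231] pointing down, gripper open.
Joint ranges: [-2.99, 2.99], [-0.89, 2.07], [0.3, 2.58], [-1.14, 4.28], [0, 2.63], [-3.12, 3.12]. Speed limits (rad/s): [2.57, 2.57, 3.01, 3.14, 3.14, 3.14].

### API

Orientations are given as a unit quaternion [w, x, y, z].
In Python, from bench import ctrl, camera, calibration, order, outline_of gives the robot as it stands.
- The arm moves only by the tool move_arm, never from a script. Its argument "series" is a list that holds one entry, the list of rows, each a list of 5 numbers: the opening, from 0 (shut) to 1 (fully open), then the shift along the tool's x, y, z in mm, then the turn about the tool's z in rad. A call has exactly 10 rows; each row is the pose to reach, as a shift and turn from the pose commanded when the call began, along the tool's axes at that moment; what a row does not reach only later rows make up. A row lasts 1/12 s, in which the tool goes at most 41.7 mm and 7.16 degrees, less where a joint would pass 70% of its speed; a pose out of reach is approached as far as the arm can. A call with a gripper value outside its range is refused whole. The fingers move at their own pace and stop on an object; the grip force is fixed at half the most. Time passes only in rows, so rows that repeat a pose let the fingers close, or fill a call up. It gives the time, the measured TCP pose, the force, the opening and the grip force at its end, in the units of the state.
- ctrl.get_obs(): the state, without advancing time (a new reading comes with each control period).
- camera(name): name is "scene" or "top"; returns (picture, depth): 384x512x3 uint8, blue, green, red; 384x512 float32, m along the optical axis (not along the pixel's ray), 0 where there is no reading.
- calibration(name): a dict with "intrinsics" (3x3 intrinsics, pixels), "k1" (the pictures are not rectified: a ray, as slopes to the right and down, at radius r is drawn at 1 + k1 r^2 times it, then the intrinsics apply), "rvec" (rotation vector, rad) and "tvec" (3), from world to camera coordinates, as OpenCV has them. Camera axes: x right, y down, z forward; pixel columns grow to the right and rows downward; lengths in m; the calibration is good to about 2 mm. A picture is of the moment at which its call begins. calibration takes no time and is no camera call.
- order.hand_in(): hands the job in; it is judged then, once.
Trained networks look in the newest picture that a camera, given by its name, has taken for a name from the list of things; names that differ only in an ending like _2 or _b are one class to them, and where a whole thing is asked for, a point or a joint stands for the part that bears it (a point fixed in the world has none). Each returns a list of dicts, best first, with "conf" (0 to 1); they miss things now and then, are a little off and sometimes report something else, mostly with a low value. They report only what shows in the picture. A call takes as long as a camera call. They do not tell look-alikes from the thing itself.
- outline_of(target, camera): "region" (384x512 bool, what is visible of it) and "bbox" ([centre column, centre row, width, height] in pixels, round what is visible of it).
The state is a dict: "time_s": time; "q": joint angles; "dq": joint speeds; "joint_efforts": joint torques, N m; "eef_pos": TCP position; "eef_rot": TCP orientation; "wrist_force": force on the tool from outside, world axes, zero at the start; "torque": the same for the moment, N m; "opening": opening from 0.0 (shut) to 1.0 (fully open); "grasp_force": force on a finger pad.
Only numpy, scipy, OpenCV 4.12 (cv2) and the standard library are available. Lean on these libraries where they do the work, as an engineer would, in place of code of your own. Each camera call takes 0.05 s, during which the arm holds its last target. There are 200 camera calls.

## Working session

There is one attempt and no reset: what is moved stays moved. The work goes in short steps, Python scripts to look and compute and a tool call to move; the robot and the scene stay as the last step left them, time stands still between calls to the robot, and variables do not carry over. Pictures are saved under pics/ and viewed, at most 12 in all, crops included, and the job is handed in when it is done.

Besides the shell and the picture viewer there is one more tool, called as name(argument=value, ...) on one line, values as JSON. move_arm: Moves the arm, as the interface text tells. Its arguments: {"type":"object","properties":{"series":{"type":"array","items":{"type":"array","items":{"type":"array","items":{"type":"number"}}}}},"required":["series"]}

```bash
ls; mkdir -p pics; cat > h.py <<'E'
import numpy as np, cv2, sys
from bench import ctrl, camera, calibration, order, outline_of
def pts(name, depth):
    c=calibration(name); K=np.array(c["intrinsics"]); h,w=depth.shape
    u,v=np.meshgrid(np.arange(w),np.arange(h))
    n=cv2.undistortPoints(np.stack([u,v],-1).reshape(-1,1,2).astype(np.float64),K,np.array([c["k1"],0,0,0.])).reshape(h,w,2)
    P=np.dstack([n*depth[...,None],depth])
    R=cv2.Rodrigues(np.array(c["rvec"],float))[0]; t=np.array(c["tvec"],float).ravel()
    W=(P-t)@R; W[depth<=0]=np.nan
    return W
def proj(name,X):
    c=calibration(name)
    return cv2.projectPoints(np.array(X,float).reshape(-1,1,3),np.array(c["rvec"],float),np.array(c["tvec"],float),np.array(c["intrinsics"]),np.array([c["k1"],0,0,0.]))[0].reshape(-1,2)
E
python3 - <<'E'
from h import *
o=ctrl.get_obs(); print({k:np.round(v,3) for k,v in o.items()})
ims=[]
for n in("scene","top"):
    im,d=camera(n); np.savez(f"{n}.npz",im=im,d=d); ims.append(im)
    c=calibration(n);R=cv2.Rodrigues(np.array(c["rvec"],float))[0]
    print(n,"cam pos",(-R.T@np.array(c["tvec"]).ravel()).round(3))
    W=pts(n,d)
    for t in("holder","jaw","stop","relay","rack","low_packer","tall_packer","wedge"):
        for r in outline_of(t,n)[:4]:
            m=r["region"]; p=W[m]; p=p[~np.isnan(p[:,0])]
            print(n,t,round(r["conf"],2),np.round(r["bbox"]),np.round(np.percentile(p,[2,50,98],axis=0)*1000).tolist() if len(p) else "")
cv2.imwrite("pics/scene.png",cv2.resize(ims[0],(800,600)));cv2.imwrite("pics/top.png",cv2.resize(ims[1],(800,600)))
E
```

```text
pics
{'time_s': np.float64(0.0), 'q': array([ 0.946,  0.182,  1.608,  0.   ,  1.354, -0.206]), 'dq': array([ 0.001, -0.001, -0.001, -0.   ,  0.   , -0.001]), 'joint_efforts': array([-3.0000e-03, -4.4490e+01, -3.5131e+01, -1.0000e-03,  1.0000e-02,
       -0.0000e+00]), 'eef_pos': array([0.233, 0.525, 0.23 ]), 'eef_rot': array([-0.   ,  0.208,  0.978, -0.001]), 'wrist_force': array([-0.127,  0.513,  0.772]), 'torque': array([ 0.041,  0.023, -0.003]), 'grasp_force': np.float64(0.0), 'opening': np.float64(0.999)}
scene cam pos [ 0.051 -0.47   0.705]
scene holder 0.61 [246. 238.  66.  52.] [[401.0, -175.0, 2.0], [420.0, -140.0, 9.0], [463.0, -42.0, 50.0]]
scene jaw 0.77 [263. 244.  20.  28.] [[414.0, -168.0, 10.0], [430.0, -163.0, 34.0], [454.0, -150.0, 52.0]]
scene stop 0.77 [238. 229.  27.  28.] [[403.0, -109.0, 9.0], [427.0, -99.0, 25.0], [454.0, -84.0, 49.0]]
scene relay 0.73 [253. 237.  15.  16.] [[418.0, -147.0, 10.0], [422.0, -137.0, 43.0], [445.0, -126.0, 46.0]]
scene relay 0.16 [262. 244.  17.  25.] [[413.0, -168.0, 9.0], [430.0, -163.0, 33.0], [454.0, -151.0, 52.0]]
scene rack 0
[... 1239 characters left out ...]
-174.0, 5.0], [431.0, -115.0, 9.0], [463.0, -44.0, 51.0]]
top low_packer 0.59 [183. 212.  10.  15.] [[518.0, 125.0, 21.0], [535.0, 129.0, 55.0], [549.0, 144.0, 75.0]]
top low_packer 0.45 [181. 248.  16.   8.] [[435.0, 124.0, -1.0], [446.0, 137.0, 56.0], [456.0, 152.0, 71.0]]
top tall_packer 0.58 [164. 209.  13.  14.] [[526.0, 170.0, 20.0], [541.0, 173.0, 48.0], [557.0, 186.0, 102.0]]
top wedge 0.91 [149. 273.  46.  42.] [[337.0, 178.0, 11.0], [380.0, 227.0, 21.0], [422.0, 282.0, 31.0]]
top wedge 0.65 [150. 206.  15.  14.] [[532.0, 208.0, 21.0], [548.0, 213.0, 78.0], [562.0, 224.0, 103.0]]
top wedge 0.65 [162. 210.  12.  11.] [[527.0, 171.0, 24.0], [540.0, 173.0, 52.0], [555.0, 188.0, 102.0]]
```

```bash
python3 - <<'E'
import numpy as np,cv2
s=np.load("scene.npz")["im"];t=np.load("top.npz")["im"]
cv2.imwrite("pics/c1.png",np.vstack([cv2.resize(s[105:215,90:290],(800,440),interpolation=2)[:, :],]))
cv2.imwrite("pics/c2.png",cv2.resize(t[185:295,110:310],(800,440),interpolation=2))
E
```

```text
(no output)
```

View pics/scene.png

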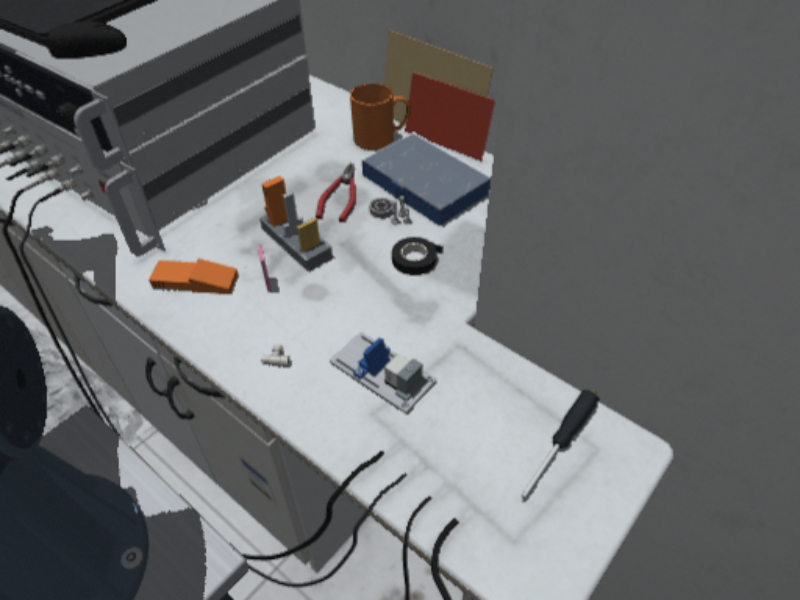

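View pics/c1.png

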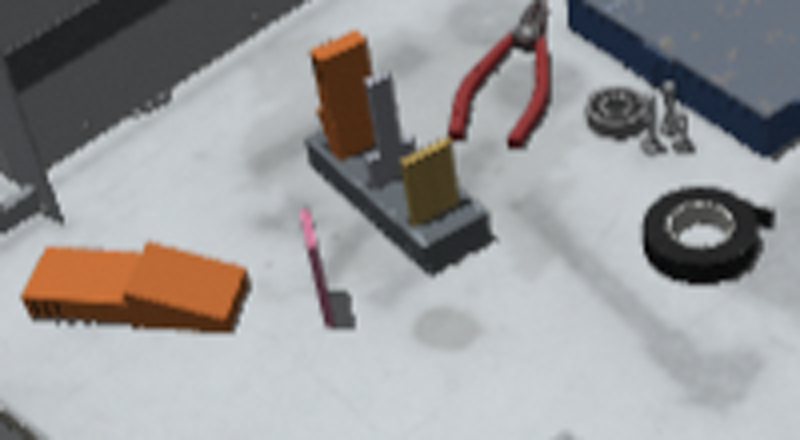

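View pics/c2.png

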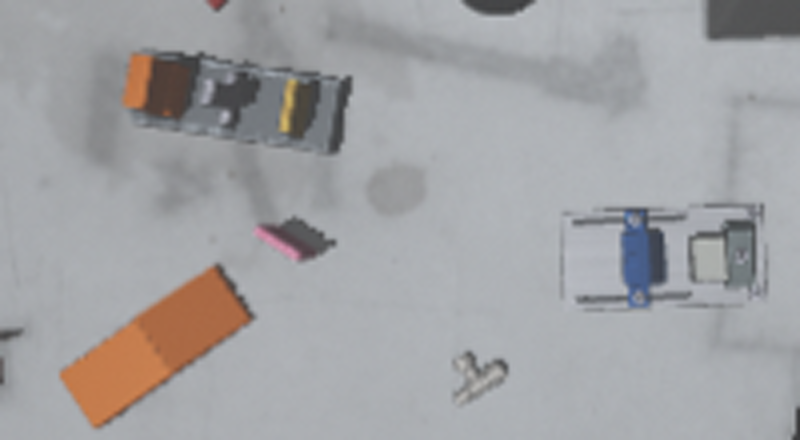

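```bash
cat > fit.py <<'E'
from h import *
from scipy.optimize import least_squares
def loc(P,x,y,a):
    c,s=np.cos(a),np.sin(a); d=P[:,:2]-[x,y]
    return np.c_[d@[c,s],d@[-s,c],P[:,2]]
def box(L,lo,hi):
    lo,hi=np.array(lo,float),np.array(hi,float)
    q=np.abs(L-(lo+hi)/2)-(hi-lo)/2
    return np.linalg.norm(np.maximum(q,0),axis=1)+np.minimum(q.max(1),0)
def slab(L,planes): # convex by planes (n,d): n.x<=d
    return np.max([L@np.array(n)-d for n,d in planes],axis=0)
def rack_sdf(p,P):
    L=loc(P,*p[:3]); L=L-[0,0,p[3]]
    k=1/np.hypot(1,.3)
    return np.min([box(L,[-25,-70,0],[25,70,24]),box(L,[-17,-48,6],[17,-42,72]),box(L,[-17,-3,6],[17,3,46]),
      box(L,[-8,-3,6],[8,3,100]),box(L,[-17,36.5,50],[17,50.5,100]),
      slab(L,[((1,0,0),17),((-1,0,0),17),((0,-1,0),-34.5),((0,k,-.3*k),(44-1.8)*k),((0,0,1),50)])],axis=0)
# holder params: x,y,yaw,dz,stop s,stop thick t, relay rx,ry
def hold_sdf(p,P):
    L=loc(P,*p[:3])-[0,0,p[3]]; s,t,rx,ry=p[4:8]; k=1/np.hypot(1,.3)
    return np.min([box(L,[-33,-68,0],[33,68,8]),box(L,[-17,-56,8],[17,-40,48]),
      box(L,[rx-14,ry-11,8],[rx+14,ry+11,44]),
      slab(L,[((1,0,0),17),((-1,0,0),17),((0,-k,.3*k),-(s-2.4)*k),((0,1,0),s+t),((0,0,1),48)])],axis=0)
def fit(f,p0,P,sc=1.0,keep=None):
    p=np.array(p0,float)
    for thr in(12,6,4):
        r=f(p,P); Q=P[(np.abs(r)<thr)]
        g=least_squares(lambda p:f(p,Q),p,loss="soft_l1",f_scale=sc,x_scale=[1,1,.02]+[1]*(len(p)-3)); p=g.x
    return p,np.median(np.abs(g.fun)),len(Q)
def cloud(n,lo,hi):
    z=np.load(f"{n}.npz"); W=pts(n,z["d"])*1000
    m=np.all((W>lo)&(W<hi),axis=2); return W[m]
E
python3 - <<'E'
from fit import *
np.set_printoptions(suppress=True,precision=2)
for n in("scene","top"):
    P=cloud(n,[480,85,2.5],[600,260,110])
    print(n,"rack",*fit(rack_sdf,[536,172,-.13,0],P))
    P=cloud(n,[385,-190,2.5],[480,-30,60])
    # drop feet rows
    print(n,"hold",*fit(hold_sdf,[432,-108,0.0,0,5,14,0,-28.5],P))
E
```

```text
scene rack [544.56 176.03  -0.17   0.35] 0.7041688534962098 1357
scene hold [ 434.31 -108.26    0.02    0.38   -0.9    25.69   -1.73  -26.78] 0.7298654585196118 1667
top rack [540.41 176.38  -0.18   0.7 ] 0.984368046825459 1004
top hold [ 430.5  -109.05    0.03    0.92   -0.54   24.14   -1.06  -27.39] 1.2351987176076022 1237
```

```bash
python3 - <<'E'
from fit import *
np.set_printoptions(suppress=True,precision=2)
for n,p in(("scene",[434.3,-108.26,.02]),("top",[430.5,-109.05,.03])):
    P=cloud(n,[385,-190,2.5],[480,-30,60]); L=loc(P,*p)-[0,0,8.5]
    for a,b in((14,20),(20,26),(26,32),(32,38)):
        m=(abs(L[:,0])<14)&(L[:,2]>a)&(L[:,2]<b); y=L[m,1]; z=L[m,2]
        f=(y>-12)&(y<20); j=(y<-45); r=(y>-30)&(y<-12)
        print(n,a,"stop s:",np.percentile((y-.3*z)[f],[10,50,90]) if f.any() else 0,f.sum()," jaw back:",np.percentile(y[j],[10,50,90]) if j.any() else 0,j.sum(),"relay front",np.percentile(y[r],[50,90]) if r.any() else 0,r.sum())
    t=(abs(L[:,0])<15)&(L[:,2]>37)&(L[:,2]<43)
    print(" tops hist",np.histogram(L[t,1],bins=np.arange(-64,40,2)))
    t=(abs(L[:,0])<12)&(L[:,2]>33)&(L[:,2]<37.5);print(" relay top",np.histogram(L[t,1],bins=np.arange(-44,-8,2)))
E
```

```text
scene 14 stop s: [-2.31 -0.95  0.09] 24  jaw back: [-56.22 -55.45 -55.01] 11 relay front 0 0
scene 20 stop s: [-2.12 -0.82  0.34] 25  jaw back: [-56.56 -55.89 -55.33] 14 relay front 0 0
scene 26 stop s: [-2.26 -0.94  0.39] 30  jaw back: [-56.4  -55.95 -55.23] 17 relay front 0 0
scene 32 stop s: [-1.67 -0.6   5.07] 32  jaw back: [-56.15 -55.59 -51.24] 17 relay front [-24.04 -18.83] 60
 tops hist (array([ 0,  0,  0,  5, 12, 12, 13,  9,  8, 11, 10, 10,  2,  1,  0,  3,  2,
        3,  2,  3,  1,  1,  0,  0,  0,  0,  0,  0,  0,  0,  0,  0,  0,  0,
        0,  0,  7, 11, 10,  5,  8,  1,  0,  0,  0,  0,  0,  0,  0,  0,  0]), array([-64, -62, -60, -58, -56, -54, -52, -50, -48, -46, -44, -42, -40,
       -38, -36, -34, -32, -30, -28, -26, -24, -22, -20, -18, -16, -14,
       -12, -10,  -8,  -6,  -4,  -2,   0,   2,   4,   6,   8,  10,  12,
        14,  16,  18,  20,  22,  24,  26,  28,  30,  32,  34,  36,  38]))
 relay top (array([ 0,  0,  3,  9,  9,  9,  8, 12,  5, 10,  8,  9,  9,  0,  0,  0,  0]), array([-44, -42, -40, -38, -36, -34, -32, -30, -28, -26, -24, -22, -20,
       -18, -16, -14, -
[... 355 characters left out ...]
hist (array([ 0,  0,  0,  0,  5,  7, 11,  5,  7,  5, 11, 10,  2,  2,  3,  2,  4,
        1,  2,  4,  5,  3,  2,  5,  0,  0,  0,  0,  0,  0,  0,  0,  0,  0,
        0,  0,  0,  8,  8,  6,  5,  0,  0,  0,  0,  0,  0,  0,  0,  0,  0]), array([-64, -62, -60, -58, -56, -54, -52, -50, -48, -46, -44, -42, -40,
       -38, -36, -34, -32, -30, -28, -26, -24, -22, -20, -18, -16, -14,
       -12, -10,  -8,  -6,  -4,  -2,   0,   2,   4,   6,   8,  10,  12,
        14,  16,  18,  20,  22,  24,  26,  28,  30,  32,  34,  36,  38]))
 relay top (array([0, 1, 4, 4, 4, 6, 6, 3, 4, 6, 6, 5, 4, 2, 0, 0, 0]), array([-44, -42, -40, -38, -36, -34, -32, -30, -28, -26, -24, -22, -20,
       -18, -16, -14, -12, -10]))
```

```bash
cat > go.py <<'E'
# usage: go.py x y z(mm) yaw(rad of tool y)   -> shift in tool axes, turn
from h import *
from scipy.spatial.transform import Rotation as Ro
def state():
    o=ctrl.get_obs(); q=o["eef_rot"]; R=Ro.from_quat([q[1],q[2],q[3],q[0]]).as_matrix()
    return o,R
def go(x,y,z,yaw):
    o,R=state(); d=R.T@(np.array([x,y,z])-np.array(o["eef_pos"])*1000)
    cur=np.arctan2(R[1,1],R[0,1]); t=-(yaw-cur); t=(t+np.pi/2)%np.pi-np.pi/2
    print("shift",d.round(1),"turn",round(t,3),"| pos",(np.array(o["eef_pos"])*1000).round(1),"yaw",round(cur,3),"tilt",R[:,2].round(3),"q6",round(o["q"][5],2),"t",round(o["time_s"],2),"F",np.round(o["wrist_force"],1))
RK=(542.5,176.2,-.175); HD=(432.4,-108.65,.025)
def w(fr,lx,ly):
    c,s=np.cos(fr[2]),np.sin(fr[2]); return fr[0]+c*lx-s*ly, fr[1]+s*lx+c*ly
E
python3 - <<'E'
from go import *
for n in("scene","top"):
    W=pts(n,np.load(n+".npz")["d"])*1000; P=W[~np.isnan(W[...,0])]
    for y in range(-200,560,80):
        print(n,y,[int(np.nanmax(np.r_[0,P[(P[:,0]>=x)&(P[:,0]<x+80)&(P[:,1]>=y)&(P[:,1]<y+80),2]])) for x in range(160,800,80)])
x,y=w(RK,0,-45); print(x,y); go(x,y,150,-.175)
E
```

```text
scene -200 [0, 25, 23, 52, 3, 472, 0, 0]
scene -120 [0, 5, 4, 49, 3, 3, 4, 3]
scene -40 [0, 5, 16, 4, 5, 22, 20, 40]
scene 40 [0, 4, 4, 4, 28, 5, 47, 40]
scene 120 [0, 3, 27, 67, 102, 44, 15, 41]
scene 200 [0, 4, 31, 30, 102, 102, 15, 39]
scene 280 [0, 4, 276, 165, 4, 4, 4, 4]
scene 360 [0, 3, 280, 308, 300, 279, 280, 280]
scene 440 [0, 14, 280, 314, 308, 280, 280, 0]
scene 520 [0, 97, 280, 301, 301, 298, 0, 0]
top -200 [0, 27, 24, 55, 7, 893, 804, 676]
top -120 [0, 7, 12, 50, 6, 6, 7, 171]
top -40 [0, 6, 18, 7, 7, 23, 23, 41]
top 40 [0, 7, 6, 6, 29, 6, 48, 43]
top 120 [0, 7, 25, 71, 104, 28, 18, 43]
top 200 [0, 6, 35, 29, 103, 102, 17, 41]
top 280 [0, 6, 278, 168, 7, 6, 6, 6]
top 360 [0, 6, 281, 311, 302, 281, 282, 281]
top 440 [261, 15, 279, 313, 309, 282, 282, 282]
top 520 [0, 98, 104, 0, 0, 0, 0, 0]
534.6651338082881 131.88730574927797
shift [-434.8 -237.1   81.3] turn 1.327 | pos [233.8 525.3 231.3] yaw 1.152 tilt [ 0.  0. -1.] q6 -0.21 t 0.9 F [-0.7  1.1 -0.2]
```

move_arm(series=[[[0.65,-17,-34,0,0.1],[0.65,-35,-69,0,0.2],[0.65,-52,-103,0,0.3],[0.65,-70,-138,0,0.4],[0.65,-88,-173,0,0.5],[0.65,-105,-207,0,0.6],[0.65,-123,-242,0,0.7],[0.65,-141,-277,0,0.8],[0.65,-240,-263,40,0.92],[0.65,-280,-258,50,1.04]]])

```text
time_s: 1.73
eef_pos: [0.327, 0.1921, 0.2061]
eef_rot: [0.004, 0.669, 0.743, 0.005]
wrist_force: [0.1, 0.7, 0.4]
opening: 0.65
grasp_force: 0.0
```

```bash
python3 -c "
from go import *
go(534.7,131.9,140,-.175)"
```

```text
shift [-81.8 199.3  68.5] turn 0.28 | pos [327.  192.1 206.1] yaw 0.105 tilt [ 0.013  0.003 -1.   ] q6 0.11 t 1.73 F [0.1 0.7 0.4]
```

move_arm(series=[[[0.65,-12,30,10,0.06],[0.65,-25,60,20,0.12],[0.65,-37,90,30,0.18],[0.65,-50,120,40,0.24],[0.65,-62,150,50,0.28],[0.65,-75,180,60,0.28],[0.65,-82,199,68,0.28],[0.65,-82,199,68,0.28],[0.65,-82,199,68,0.28],[0.65,-82,199,68,0.28]]])

```text
time_s: 2.57
eef_pos: [0.5312, 0.1342, 0.1343]
eef_rot: [-0.0, 0.764, 0.645, -0.0]
wrist_force: [-0.3, 0.2, 0.1]
opening: 0.647
grasp_force: 0.0
```

```bash
python3 - <<'E'
from go import *
go(534.7,131.9,42,-.175)
ims=[]
for n in("scene","top"):
    im,d=camera(n); c=proj(n,[[.5347,.1319,.072],ctrl.get_obs()["eef_pos"]]); print(n,c.round(1))
    u,v=c[0].astype(int); ims.append(cv2.resize(im[v-40:v+40,u-40:u+40],(400,400),interpolation=2))
cv2.imwrite("pics/a1.png",np.hstack(ims))
E
```

```text
shift [-1.7  4.  92.3] turn 0.007 | pos [531.2 134.2 134.3] yaw -0.168 tilt [-0.001  0.    -1.   ] q6 0.2 t 2.57 F [-0.3  0.2  0.1]
scene [[195.4 143. ]
 [190.3 122.2]]
top [[180.9 210.7]
 [174.8 210.4]]
```

View pics/a1.png

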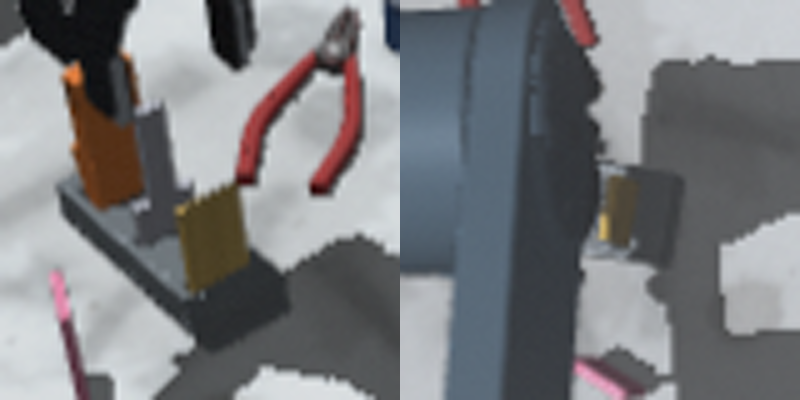

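move_arm(series=[[[0.65,-2,4,20,0.007],[0.65,-2,4,40,0.007],[0.65,-2,4,60,0.007],[0.65,-2,4,75,0.007],[0.65,-2,4,85,0.007],[0.65,-2,4,92,0.007],[0.65,-2,4,92,0.007],[0.65,-2,4,92,0.007],[0.3,-2,4,92,0.007],[0.3,-2,4,92,0.007]]])

```text
time_s: 3.5
eef_pos: [0.5365, 0.1314, 0.0436]
eef_rot: [0.001, 0.766, 0.643, 0.001]
wrist_force: [-0.7, 0.3, 12.5]
opening: 0.383
grasp_force: 56.2
```

move_arm(series=[[[0.2,0,0,0,0],[0.2,0,0,0,0],[0.2,0,0,0,0],[0.2,0,0,0,0],[0.2,0,0,0,0],[0.2,0,0,0,0],[0.2,0,0,0,0],[0.2,0,0,0,0],[0.2,0,0,0,0],[0.2,0,0,0,0]]])

```text
time_s: 4.33
eef_pos: [0.5365, 0.1314, 0.0437]
eef_rot: [0.001, 0.766, 0.643, 0.001]
wrist_force: [-1.2, 0.3, 6.5]
opening: 0.384
grasp_force: 59.1
```

```bash
python3 - <<'E'
from go import *
go(534.7,131.9,42,-.175); print(ctrl.get_obs()["torque"])
E
```

```text
shift [ 0.2 -1.9  1.7] turn -0.0 | pos [536.5 131.4  43.7] yaw -0.175 tilt [ 0.002  0.    -1.   ] q6 0.2 t 4.33 F [-1.2  0.3  6.5]
[0.10282078 0.32170752 0.00414385]
```

move_arm(series=[[[0.2,0,0,-10,0],[0.2,0,0,-25,0],[0.2,0,0,-45,0],[0.2,0,0,-70,0],[0.2,0,0,-90,0],[0.2,0,0,-100,0],[0.2,0,0,-100,0],[0.2,0,0,-100,0],[0.2,0,0,-100,0],[0.2,0,0,-100,0]]])

```text
time_s: 5.17
eef_pos: [0.5344, 0.1312, 0.1407]
eef_rot: [-0.001, 0.766, 0.643, -0.001]
wrist_force: [-0.6, -0.7, -1.0]
opening: 0.378
grasp_force: 60.3
```

```bash
python3 - <<'E'
from go import *
HD=(434,-108.5,.025)
x,y=w(HD,0,-13); print(x,y); go(x,y,130,.025)
E
```

```text
434.32496614689126 -121.49593771158413
shift [-266.3  -54.5   11. ] turn -0.2 | pos [534.4 131.2 140.7] yaw -0.175 tilt [-0.003 -0.    -1.   ] q6 0.2 t 5.17 F [-0.6 -0.7 -1. ]
```

move_arm(series=[[[0.2,-33,-7,0,-0.02],[0.2,-66,-14,0,-0.05],[0.2,-100,-20,0,-0.08],[0.2,-133,-27,0,-0.1],[0.2,-166,-34,0,-0.13],[0.2,-200,-41,0,-0.16],[0.2,-233,-48,4,-0.18],[0.2,-256,-53,8,-0.2],[0.2,-266,-54,11,-0.2],[0.2,-266,-54,11,-0.2]]])

```text
time_s: 6.0
eef_pos: [0.4348, -0.1224, 0.1301]
eef_rot: [-0.001, 0.7, 0.715, -0.0]
wrist_force: [0.1, 0.1, -0.5]
opening: 0.384
grasp_force: 60.3
```

```bash
cat > look.py <<'E'
from fit import *
from go import go
import sys
def look(name,tag,zlo=48,zhi=130):
    im,d=camera(name); np.savez(f"{name}.npz",im=im,d=d); W=pts(name,d)*1000
    return im,W
def view(tag,half=35,ctr=(.434,-.115,.06)):
    ims=[]
    for n in("scene","top"):
        im,_=look(n,tag); u,v=proj(n,[ctr])[0].astype(int); ims.append(cv2.resize(im[v-half:v+half,u-half:u+half],(400,400),interpolation=2)); print(n,"origin px",u-half,v-half,"scale",400/(2*half))
    cv2.imwrite(f"pics/{tag}.png",np.hstack(ims))
E
python3 - <<'E'
from look import *
np.set_printoptions(suppress=True,precision=1)
view("b1",45,(.434,-.115,.09))
go(434.3,-121.5,80,.025)
for n in("scene","top"):
    W=pts(n,np.load(n+".npz")["d"])*1000; im=np.load(n+".npz")["im"].astype(int)
    yel=(im[...,2]-im[...,0]>25)&(im[...,1]-im[...,0]>12)
    m=yel&np.all((W>[400,-160,55])&(W<[470,-80,140]),axis=2); p=W[m]; print(n,len(p),np.percentile(p,[0,5,50,95,100],axis=0).tolist() if len(p) else "")
E
```

```text
scene origin px 200 168 scale 4.444444444444445
top origin px 234 203 scale 4.444444444444445
shift [-0.9 -1.6 50.8] turn -0.001 | pos [ 435.9 -120.6  130.8] yaw 0.024 tilt [-0.  0. -1.] q6 -0.56 t 6.1 F [ 0.2 -0.3 -0.1]
scene 150 [[416.6073531884642, -126.61737704783508, 96.62786654478977], [417.4102332534977, -126.11236709594458, 99.20895449749538], [432.9324255493729, -125.01604237957339, 115.66492495765044], [446.69863507718946, -123.38509459000848, 136.3838272800654], [449.403041818329, -120.33330084494874, 138.21483408919434]]
top 0
```

View pics/b1.png

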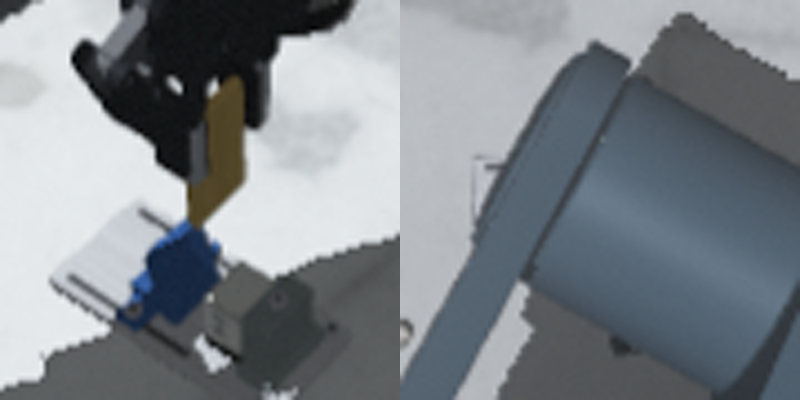

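move_arm(series=[[[0.2,0,0.5,5,0],[0.2,0,0.5,15,0],[0.2,0,0.5,28,0],[0.2,0,0.5,42,0],[0.2,0,0.5,54,0],[0.2,0,0.5,64,0],[0.2,0,0.5,70,0],[0.2,0,0.5,74,0],[0.2,0,0.5,74,0],[0.2,0,0.5,74,0]]])

```text
time_s: 6.93
eef_pos: [0.4368, -0.1211, 0.0575]
eef_rot: [0.0, 0.698, 0.716, 0.0]
wrist_force: [-0.6, 0.7, -0.7]
opening: 0.38
grasp_force: 60.3
```

```bash
python3 - <<'E'
from look import *
view("b2",25,(.434,-.12,.06))
go(435,-121.5,46,.025)
E
```

```text
scene origin px 222 198 scale 8.0
top origin px 255 223 scale 8.0
shift [ 0.  -2.2 12. ] turn 0.0 | pos [ 437.1 -121.5   58. ] yaw 0.025 tilt [ 0.001 -0.001 -1.   ] q6 -0.56 t 7.03 F [-0.6  0.1 -0.5]
```

View pics/b2.png

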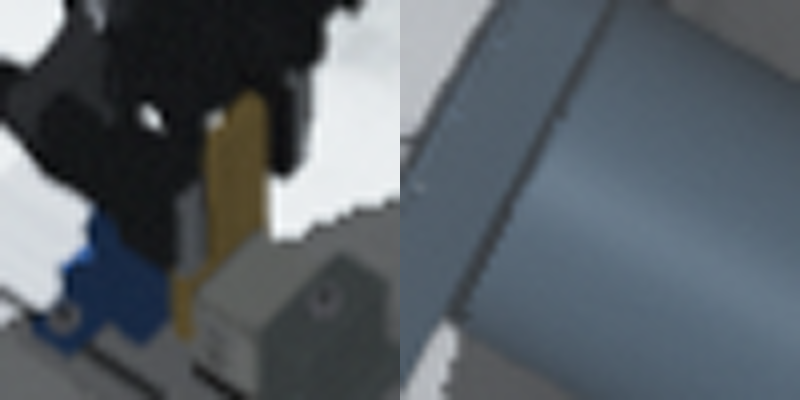

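move_arm(series=[[[0.2,0,-1.5,3,0],[0.2,0,-1.5,6,0],[0.2,0,-1.5,9,0],[0.2,0,-1.5,11,0],[0.2,0,-1.5,12,0],[0.2,0,-1.5,13,0],[0.2,0,-1.5,14,0],[0.2,0,-1.5,14,0],[0.2,0,-1.5,14,0],[0.2,0,-1.5,14,0]]])

```text
time_s: 7.87
eef_pos: [0.4354, -0.1217, 0.0454]
eef_rot: [-0.0, 0.698, 0.716, -0.0]
wrist_force: [-8.6, 2.9, 26.4]
opening: 0.383
grasp_force: 63.0
```

move_arm(series=[[[0.2,0,0,-1.5,0],[0.2,0,0,-1.5,0],[0.2,-0.5,0,-1.5,0],[0.2,-1,0,-1.5,0],[0.2,-1.5,0,-1.5,0],[0.2,-2,0,-1.5,0],[0.2,-2,0,-1.5,0],[0.2,-2,0,-1.5,0],[0.2,-2,0,-1.5,0],[0.2,-2,0,-1.5,0]]])

```text
time_s: 8.7
eef_pos: [0.4356, -0.1227, 0.0456]
eef_rot: [-0.0, 0.698, 0.716, 0.001]
wrist_force: [-1.4, 5.0, 11.8]
opening: 0.386
grasp_force: 61.6
```

move_arm(series=[[[0.4,0,0,-1,0],[0.5,0,0,-1,0],[0.65,0,0,-1,0],[0.65,0,0,-2,0],[0.65,0,0,-4,0],[0.65,0,0,-15,0],[0.65,0,0,-40,0],[0.65,0,0,-75,0],[0.65,0,0,-110,0],[0.65,0,0,-120,0]]])

```text
time_s: 9.53
eef_pos: [0.4377, -0.1247, 0.1701]
eef_rot: [0.004, 0.698, 0.716, 0.001]
wrist_force: [0.2, -1.0, 0.7]
opening: 0.652
grasp_force: 0.0
```

```bash
python3 - <<'E'
from look import *
view("b3",25,(.434,-.12,.05))
from go import w
x,y=w((544,176.2,-.175),0,0); go(x,y,160,-.175)
for n in("scene","top"):
    W=pts(n,np.load(n+".npz")["d"])*1000; im=np.load(n+".npz")["im"].astype(int)
    yel=(im[...,2]-im[...,0]>25)&(im[...,1]-im[...,0]>12)
    m=yel&np.all((W>[400,-160,20])&(W<[470,-80,100]),axis=2); p=W[m]; print(n,len(p))
    for a in range(20,80,10):
        q=p[(p[:,2]>a)&(p[:,2]<=a+10)]; print(a,len(q),np.percentile(q,[5,50,95],axis=0)[:,:2].round(1).tolist() if len(q) else "")
E
```

```text
scene origin px 222 201 scale 8.0
top origin px 255 223 scale 8.0
shift [297.7 114.5   7.2] turn 0.2 | pos [ 436.9 -124.3  167.5] yaw 0.025 tilt [ 0.005 -0.003 -1.   ] q6 -0.56 t 9.63 F [-0.5 -0.7 -0.6]
scene 165
20 7 [[417.3, -125.3], [418.4, -124.0], [419.0, -121.8]]
30 8 [[417.5, -125.8], [418.4, -122.6], [444.5, -98.7]]
40 22 [[417.5, -125.7], [426.9, -124.5], [448.3, -121.7]]
50 39 [[417.6, -125.6], [431.1, -124.6], [447.9, -121.5]]
60 37 [[417.6, -126.0], [430.0, -124.8], [448.6, -122.4]]
70 52 [[418.3, -125.5], [433.1, -123.6], [447.9, -119.7]]
top 0
20 0 
30 0 
40 0 
50 0 
60 0 
70 0
```

View pics/b3.png

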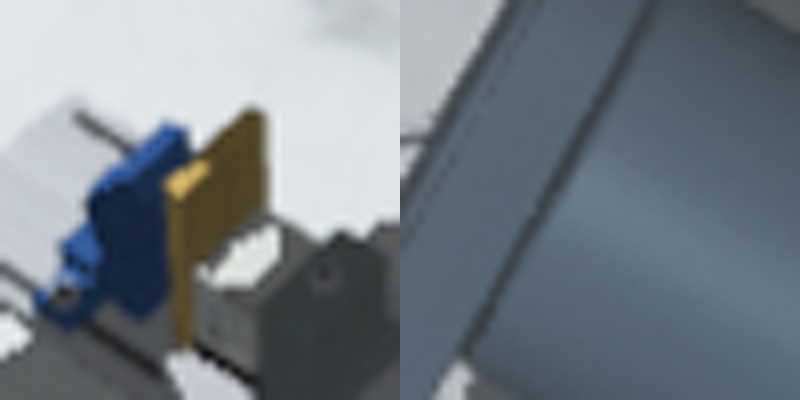

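move_arm(series=[[[0.5,33,13,0,0.02],[0.5,66,26,0,0.05],[0.5,100,39,0,0.08],[0.5,133,52,0,0.1],[0.5,166,65,0,0.13],[0.5,200,78,0,0.16],[0.5,233,91,2,0.18],[0.5,266,103,4,0.2],[0.5,290,112,7,0.2],[0.5,298,115,7,0.2]]])

```text
time_s: 10.47
eef_pos: [0.5415, 0.1807, 0.1548]
eef_rot: [-0.001, 0.765, 0.644, -0.001]
wrist_force: [-1.0, -0.3, 0.8]
opening: 0.498
grasp_force: 0.0
```

```bash
python3 - <<'E'
from go import *
go(544.2,176.2,78,-.175)
E
```

```text
shift [-3.9  3.7 76.7] turn 0.003 | pos [541.5 180.7 154.8] yaw -0.172 tilt [-0.004  0.    -1.   ] q6 0.29 t 10.47 F [-1.  -0.3  0.8]
```

move_arm(series=[[[0.5,0,1.5,10,0],[0.5,0,1.5,22,0],[0.5,0,1.5,34,0],[0.5,0,1.5,46,0],[0.5,0,1.5,56,0],[0.5,0,1.5,64,0],[0.5,0,1.5,70,0],[0.5,0,1.5,73,0],[0.5,0,1.5,73,0],[0.5,0,1.5,73,0]]])

```text
time_s: 11.3
eef_pos: [0.5444, 0.1772, 0.0852]
eef_rot: [0.0, 0.766, 0.643, 0.0]
wrist_force: [-0.2, 0.5, -0.3]
opening: 0.501
grasp_force: 0.0
```

```bash
python3 - <<'E'
from go import *
go(544.2,176.2,78,-.175)
E
```

```text
shift [-1.1 -0.   7.2] turn -0.0 | pos [544.4 177.2  85.2] yaw -0.175 tilt [ 0.  0. -1.] q6 0.28 t 11.3 F [-0.2  0.5 -0.3]
```

move_arm(series=[[[0.5,-1,0,3,0],[0.5,-1,0,6,0],[0.5,-1,0,6,0],[0.3,-1,0,6,0],[0.2,-1,0,6,0],[0.05,-1,0,6,0],[0.05,-1,0,6,0],[0.05,-1,0,6,0],[0.05,-1,0,6,0],[0.05,-1,0,6,0]]])

```text
time_s: 12.13
eef_pos: [0.5441, 0.1763, 0.0791]
eef_rot: [0.0, 0.766, 0.643, 0.0]
wrist_force: [-0.6, 0.0, 2.0]
opening: 0.166
grasp_force: 58.5
```

move_arm(series=[[[0.05,0,0,0,0],[0.05,0,0,-3,0],[0.05,0,0,-10,0],[0.05,0,0,-25,0],[0.05,0,0,-45,0],[0.05,0,0,-65,0],[0.05,0,0,-80,0],[0.05,0,0,-90,0],[0.05,0,0,-90,0],[0.05,0,0,-90,0]]])

```text
time_s: 12.97
eef_pos: [0.5441, 0.1763, 0.1692]
eef_rot: [0.0, 0.766, 0.643, 0.0]
wrist_force: [-0.7, -0.2, -0.2]
opening: 0.164
grasp_force: 58.7
```

```bash
python3 - <<'E'
from go import *
go(435,-114,185,.025)
E
```

```text
shift [-304.9  -56.9  -15.9] turn -0.2 | pos [544.1 176.3 169.2] yaw -0.175 tilt [ 0.001  0.    -1.   ] q6 0.28 t 12.97 F [-0.7 -0.2 -0.2]
```

move_arm(series=[[[0.05,-34,-6,-5,-0.02],[0.05,-68,-13,-10,-0.05],[0.05,-102,-19,-15,-0.08],[0.05,-136,-25,-15,-0.1],[0.05,-170,-32,-15,-0.13],[0.05,-204,-38,-15,-0.16],[0.05,-238,-44,-15,-0.18],[0.05,-272,-51,-15,-0.2],[0.05,-298,-56,-15,-0.2],[0.05,-305,-57,-15,-0.2]]])

```text
time_s: 13.8
eef_pos: [0.4328, -0.1167, 0.1826]
eef_rot: [-0.001, 0.699, 0.715, -0.001]
wrist_force: [0.1, -0.9, -0.7]
opening: 0.164
grasp_force: 58.7
```

move_arm(series=[[[0.05,0,0,0,0],[0.05,0,0,2,0],[0.05,0,0,5,0],[0.05,0,0,10,0],[0.05,0,0,15,0],[0.05,0,0,18,0],[0.05,0,0,20,0],[0.05,0,0,20,0],[0.05,0,0,20,0],[0.05,0,0,20,0]]])

```text
time_s: 14.63
eef_pos: [0.4349, -0.1141, 0.1641]
eef_rot: [0.0, 0.698, 0.716, 0.0]
wrist_force: [0.3, -0.4, 0.7]
opening: 0.167
grasp_force: 58.7
```

```bash
python3 - <<'E'
from look import *
view("b4",32,(.434,-.12,.08))
go(435,-114.5,81,.025)
W=pts("scene",np.load("scene.npz")["d"])*1000; im=np.load("scene.npz")["im"].astype(int)
m=np.all((W>[410,-128,76])&(W<[460,-100,165]),axis=2);p=W[m]
for a in range(70,165,8):
    q=p[(p[:,2]>a)&(p[:,2]<=a+8)]; print(a,len(q),np.percentile(q,[5,25,50,75,95],axis=0)[:,:2].round(1).tolist() if len(q) else "")
E
```

```text
scene origin px 215 185 scale 6.25
top origin px 249 216 scale 6.25
shift [-0.3  0.  83.2] turn -0.0 | pos [ 434.9 -114.2  164.2] yaw 0.025 tilt [ 0. -0. -1.] q6 -0.55 t 14.73 F [-0.1 -0.2 -1. ]
70 1 [[441.4, -122.4], [441.4, -122.4], [441.4, -122.4], [441.4, -122.4], [441.4, -122.4]]
78 0 
86 9 [[418.2, -118.1], [419.7, -117.3], [429.4, -117.0], [442.2, -116.3], [450.7, -113.0]]
94 38 [[417.8, -118.6], [420.8, -117.7], [430.6, -117.1], [439.4, -116.4], [448.0, -113.9]]
102 37 [[417.8, -118.3], [421.4, -117.7], [430.3, -117.4], [439.2, -117.1], [447.9, -113.2]]
110 33 [[418.0, -118.2], [420.9, -117.6], [432.8, -117.1], [439.6, -116.9], [447.1, -114.5]]
118 38 [[417.9, -118.5], [423.8, -117.7], [432.4, -117.3], [441.7, -116.9], [448.3, -115.8]]
126 49 [[417.5, -118.1], [422.7, -117.5], [428.5, -117.1], [440.0, -115.2], [449.6, -113.4]]
134 25 [[426.0, -118.1], [426.7, -117.5], [430.0, -116.9], [437.3, -116.0], [440.8, -113.9]]
142 22 [[426.2, -118.0], [427.1, -117.5], [431.9, -117.3], [437.6, -116.1], [440.7, -112.0]]
150 17 [[425.4, -118.2], [426.5, -117.9], [430.2, -116.9], [436.3, -116.3], [441.6, -113.8]]
158 6 [[425.2, -121.4], [437.8, -119.8], [439.3, -117.8], [441.6, -117.7], [442.2, -116.7]]
```

View pics/b4.png

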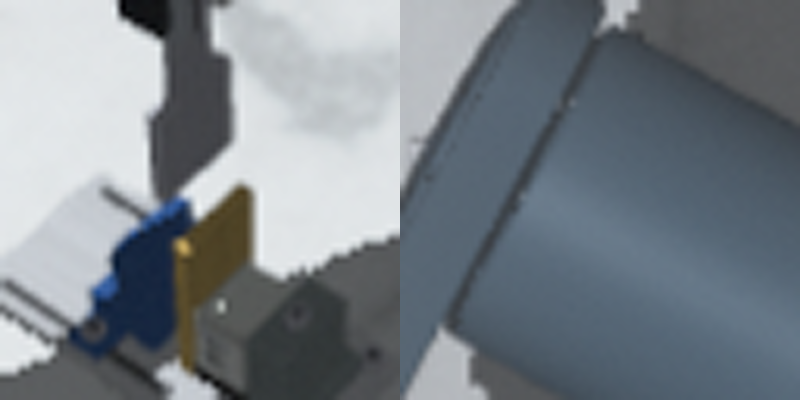

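move_arm(series=[[[0.05,0,0,5,0],[0.05,0,0,15,0],[0.05,0,0,27,0],[0.05,0,0,39,0],[0.05,0,0,51,0],[0.05,0,0,61,0],[0.05,0,0,68,0],[0.05,0,0,73,0],[0.05,0,0,76,0],[0.05,0,0,77,0]]])

```text
time_s: 15.57
eef_pos: [0.4346, -0.1141, 0.0865]
eef_rot: [-0.0, 0.698, 0.716, -0.0]
wrist_force: [-0.0, 0.4, -0.7]
opening: 0.166
grasp_force: 58.7
```

move_arm(series=[[[0.05,0,0,1,0],[0.05,0,0,3,0],[0.05,0,0,5,0],[0.05,0,0,6,0],[0.05,0,0,7,0],[0.05,0,0,7,0],[0.05,0,0,7,0],[0.05,0,0,7,0],[0.05,0,0,7,0],[0.05,0,0,7,0]]])

```text
time_s: 16.4
eef_pos: [0.4355, -0.1146, 0.081]
eef_rot: [0.001, 0.698, 0.716, 0.0]
wrist_force: [-1.8, 1.0, 7.1]
opening: 0.165
grasp_force: 59.5
```

Seated on the floor (81 = 8 + 73). Press it toward the low packer, then release.

move_arm(series=[[[0.05,-1,0,0,0],[0.05,-1.5,0,0,0],[0.05,-2,0,0,0],[0.05,-2.5,0,0,0],[0.05,-3,0,0,0],[0.05,-3,0,0,0],[0.05,-3,0,0,0],[0.05,-3,0,0,0],[0.05,-3,0,0,0],[0.05,-3,0,0,0]]])

```text
time_s: 17.23
eef_pos: [0.4355, -0.1169, 0.081]
eef_rot: [0.0, 0.698, 0.716, 0.001]
wrist_force: [-2.5, 3.5, 8.2]
opening: 0.164
grasp_force: 59.7
```

move_arm(series=[[[0.2,0,0,0,0],[0.3,0,0,0,0],[0.4,0,0,0,0],[0.5,0,0,0,0],[0.5,0,0,-3,0],[0.5,0,0,-15,0],[0.6,0,0,-35,0],[0.65,0,0,-60,0],[0.65,0,0,-85,0],[0.65,0,0,-90,0]]])

```text
time_s: 18.07
eef_pos: [0.4369, -0.1183, 0.1741]
eef_rot: [0.003, 0.698, 0.716, 0.001]
wrist_force: [0.5, -0.8, 0.3]
opening: 0.657
grasp_force: 0.0
```

```bash
python3 - <<'E'
from look import *
from go import w
view("b5",32,(.434,-.115,.07))
x,y=w((544.1,176.2,-.175),0,43.5); print(x,y); go(x,y,150,-.175)
W=pts("scene",np.load("scene.npz")["d"])*1000
m=np.all((W>[410,-128,76])&(W<[460,-100,165]),axis=2);p=W[m]
for a in range(46,110,8):
    q=p[(p[:,2]>a)&(p[:,2]<=a+8)]; print(a,len(q),np.percentile(q,[5,25,50,75,95],axis=0)[:,:2].round(1).tolist() if len(q) else "")
E
```

```text
scene origin px 213 187 scale 6.25
top origin px 246 216 scale 6.25
551.6737039853215 219.0356044423646
shift [333.8 124.1  21.1] turn 0.2 | pos [ 435.8 -117.7  171.4] yaw 0.025 tilt [ 0.003 -0.002 -1.   ] q6 -0.55 t 18.17 F [-0.1  0.8 -0.7]
46 0 
54 0 
62 0 
70 8 [[421.2, -126.0], [427.9, -121.3], [430.4, -120.0], [436.6, -119.4], [440.6, -118.4]]
78 19 [[426.7, -120.0], [428.7, -119.5], [433.2, -119.2], [438.6, -118.9], [442.6, -116.4]]
86 20 [[427.6, -120.2], [427.9, -119.7], [431.4, -118.9], [439.8, -118.5], [442.1, -114.3]]
94 29 [[427.1, -120.4], [428.1, -119.7], [433.0, -118.9], [437.0, -116.7], [441.0, -114.0]]
102 10 [[427.7, -119.8], [429.8, -119.4], [435.3, -117.0], [439.1, -116.1], [441.6, -114.8]]
```

View pics/b5.png

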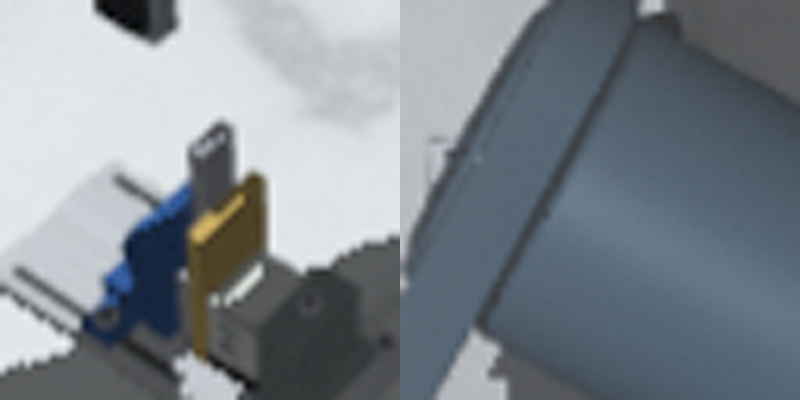

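move_arm(series=[[[0.65,37,14,0,0.02],[0.65,74,28,0,0.05],[0.65,111,42,0,0.08],[0.65,148,55,0,0.1],[0.65,185,69,0,0.13],[0.65,222,83,0,0.16],[0.65,259,97,2,0.18],[0.65,296,110,5,0.2],[0.65,326,122,8,0.2],[0.65,334,124,10,0.2]]])

```text
time_s: 19.0
eef_pos: [0.5501, 0.2239, 0.1575]
eef_rot: [-0.001, 0.765, 0.644, -0.0]
wrist_force: [-0.1, -0.6, 0.1]
opening: 0.648
grasp_force: 0.0
```

move_arm(series=[[[0.65,0,0,5,0],[0.65,0,0,15,0],[0.65,0,0,27,0],[0.65,0,0,39,0],[0.65,0,0,50,0],[0.65,0,0,60,0],[0.65,0,0,66,0],[0.65,0,0,69,0],[0.65,0,0,70,0],[0.65,0,0,70,0]]])

```text
time_s: 19.83
eef_pos: [0.5506, 0.2198, 0.0899]
eef_rot: [0.0, 0.766, 0.643, 0.0]
wrist_force: [-0.7, 0.6, -0.1]
opening: 0.652
grasp_force: 0.0
```

```bash
python3 - <<'E'
from go import *
go(551.7,219.0,80,-.175)
E
```

```text
shift [-0.6  1.3  9.9] turn -0.0 | pos [550.6 219.8  89.9] yaw -0.175 tilt [ 0.  0. -1.] q6 0.35 t 19.83 F [-0.7  0.6 -0.1]
```

move_arm(series=[[[0.65,-0.6,1.3,3,0],[0.65,-0.6,1.3,6,0],[0.65,-0.6,1.3,9,0],[0.65,-0.6,1.3,10,0],[0.65,-0.6,1.3,10,0],[0.5,-0.6,1.3,10,0],[0.4,-0.6,1.3,10,0],[0.2,-0.6,1.3,10,0],[0.2,-0.6,1.3,10,0],[0.2,-0.6,1.3,10,0]]])

```text
time_s: 20.67
eef_pos: [0.552, 0.2191, 0.0803]
eef_rot: [0.0, 0.766, 0.643, 0.0]
wrist_force: [-0.1, 0.8, 2.1]
opening: 0.378
grasp_force: 59.7
```

move_arm(series=[[[0.2,0,0,0,0],[0.2,0,0,0,0],[0.2,0,0,-5,0],[0.2,0,0,-15,0],[0.2,0,0,-30,0],[0.2,0,0,-50,0],[0.2,0,0,-70,0],[0.2,0,0,-80,0],[0.2,0,0,-80,0],[0.2,0,0,-80,0]]])

```text
time_s: 21.5
eef_pos: [0.5517, 0.2191, 0.1603]
eef_rot: [0.0, 0.766, 0.643, 0.0]
wrist_force: [0.4, 0.8, -0.1]
opening: 0.381
grasp_force: 60.1
```

```bash
python3 - <<'E'
from go import *
go(435,-102,155,.025)
E
```

```text
shift [-336.6  -59.     5.1] turn -0.2 | pos [551.7 219.1 160.3] yaw -0.175 tilt [ 0.001  0.    -1.   ] q6 0.35 t 21.5 F [ 0.4  0.8 -0.1]
```

move_arm(series=[[[0.2,-35,-6,0,-0.02],[0.2,-70,-13,0,-0.05],[0.2,-105,-19,0,-0.08],[0.2,-140,-25,0,-0.1],[0.2,-175,-31,0,-0.13],[0.2,-210,-38,0,-0.16],[0.2,-245,-44,0,-0.18],[0.2,-280,-50,0,-0.2],[0.2,-312,-55,0,-0.2],[0.2,-324,-57,0,-0.2]]])

```text
time_s: 22.33
eef_pos: [0.4368, -0.0927, 0.1585]
eef_rot: [-0.001, 0.699, 0.715, -0.001]
wrist_force: [-0.0, -0.2, -0.7]
opening: 0.38
grasp_force: 60.1
```

move_arm(series=[[[0.2,0,0,0,0],[0.2,0,0,0,0],[0.2,-2,0,5,0],[0.2,-4,0,10,0],[0.2,-6,0,15,0],[0.2,-8,0,18,0],[0.2,-10,0,20,0],[0.2,-10,0,20,0],[0.2,-10,0,20,0],[0.2,-10,0,20,0]]])

```text
time_s: 23.17
eef_pos: [0.4395, -0.1, 0.1401]
eef_rot: [0.0, 0.698, 0.716, 0.0]
wrist_force: [0.5, -0.1, -1.1]
opening: 0.382
grasp_force: 60.1
```

```bash
python3 - <<'E'
from look import *
view("b6",32,(.434,-.115,.08))
go(435,-103.7,108,.025)
W=pts("scene",np.load("scene.npz")["d"])*1000; im=np.load("scene.npz")["im"].astype(int)
o=(im[...,2]>im[...,0]+60)&(im[...,2]>im[...,1]+35)
m=o&np.all((W>[405,-130,50])&(W<[465,-70,180]),axis=2);p=W[m]; print(len(p))
for a in range(50,170,10):
    q=p[(p[:,2]>a)&(p[:,2]<=a+10)]; print(a,len(q),np.percentile(q,[5,25,50,75,95],axis=0)[:,:2].round(1).tolist() if len(q) else "")
E
```

```text
scene origin px 213 184 scale 6.25
top origin px 247 216 scale 6.25
shift [-3.5 -4.6 32.2] turn 0.0 | pos [ 439.5 -100.1  140.2] yaw 0.025 tilt [ 0. -0. -1.] q6 -0.51 t 23.27 F [-0.4  0.1  0.4]
395
50 0 
60 1 [[424.3, -107.9], [424.3, -107.9], [424.3, -107.9], [424.3, -107.9], [424.3, -107.9]]
70 15 [[421.7, -109.7], [422.1, -109.0], [422.7, -105.7], [423.6, -103.2], [425.9, -101.3]]
80 21 [[420.7, -109.4], [422.1, -108.4], [422.8, -105.2], [423.7, -102.1], [427.3, -98.0]]
90 32 [[421.9, -109.7], [422.4, -108.3], [422.9, -105.5], [425.2, -99.7], [450.3, -95.7]]
100 56 [[421.6, -109.7], [422.4, -108.7], [429.3, -108.3], [439.8, -103.2], [449.4, -93.5]]
110 70 [[421.9, -108.8], [422.6, -107.4], [428.2, -106.3], [441.6, -104.0], [449.3, -92.1]]
120 56 [[421.4, -107.2], [422.4, -106.7], [429.7, -106.1], [440.2, -104.7], [449.3, -96.3]]
130 36 [[423.1, -107.2], [430.6, -106.4], [438.2, -106.1], [446.0, -105.3], [451.3, -104.7]]
140 30 [[431.2, -106.9], [435.8, -106.3], [440.6, -106.0], [445.7, -105.5], [451.5, -105.0]]
150 48 [[431.1, -106.6], [436.5, -105.8], [441.6, -105.2], [447.1, -101.1], [451.9, -96.0]]
160 30 [[434.4, -105.8], [439.5, -103.5], [444.0, -100.7], [447.7, -97.2], [452.4, -94.5]]
```

View pics/b6.png

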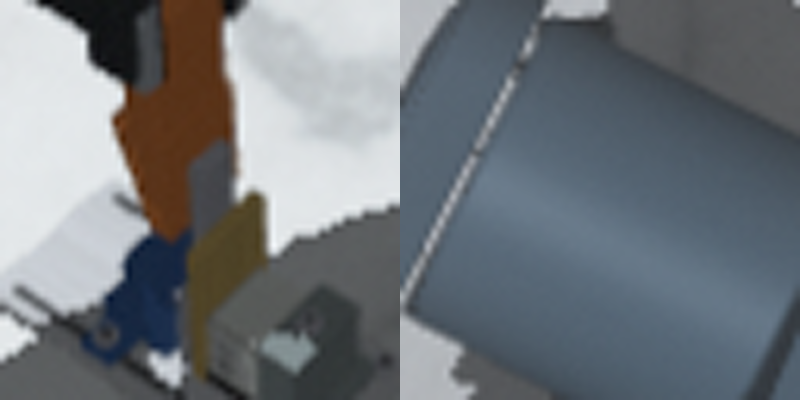

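move_arm(series=[[[0.2,-1.5,-1,0,0],[0.2,-3,-2,0,0],[0.2,-4,-3,2,0],[0.2,-4,-3,6,0],[0.2,-4,-3,11,0],[0.2,-4,-3,16,0],[0.2,-4,-3,20,0],[0.2,-4,-3,24,0],[0.2,-4,-3,27,0],[0.2,-4,-3,29,0]]])

```text
time_s: 24.1
eef_pos: [0.4362, -0.104, 0.1103]
eef_rot: [-0.0, 0.698, 0.716, -0.0]
wrist_force: [0.5, 0.8, -0.8]
opening: 0.381
grasp_force: 60.1
```

move_arm(series=[[[0.2,0,0,1.5,0],[0.2,0,0,3,0],[0.2,0,0,4.5,0],[0.2,0,0,6,0],[0.2,0,0,7,0],[0.2,0,0,8,0],[0.2,0,0,9,0],[0.2,0,0,9,0],[0.2,0,0,9,0],[0.2,0,0,9,0]]])

```text
time_s: 24.93
eef_pos: [0.4364, -0.1042, 0.102]
eef_rot: [0.0, 0.698, 0.716, 0.0]
wrist_force: [-0.4, -0.9, -1.2]
opening: 0.381
grasp_force: 60.1
```

Still free at 102 (expected contact about 98). Go on slowly.

move_arm(series=[[[0.2,0,0,0.8,0],[0.2,0,0,1.6,0],[0.2,0,0,2.4,0],[0.2,0,0,3.2,0],[0.2,0,0,4,0],[0.2,0,0,4.5,0],[0.2,0,0,5,0],[0.2,0,0,5,0],[0.2,0,0,5,0],[0.2,0,0,5,0]]])

```text
time_s: 25.77
eef_pos: [0.4373, -0.1051, 0.0985]
eef_rot: [0.001, 0.698, 0.716, -0.0]
wrist_force: [-3.7, -0.2, 12.3]
opening: 0.384
grasp_force: 61.7
```

move_arm(series=[[[0.2,0,0,0.5,0],[0.2,0,0,0.5,0],[0.2,0,0,0.5,0],[0.2,0,0,0.5,0],[0.2,0,0,0.5,0],[0.2,0,0,0.5,0],[0.2,0,0,0.5,0],[0.2,0,0,0.5,0],[0.2,0,0,0.5,0],[0.2,0,0,0.5,0]]])

```text
time_s: 26.6
eef_pos: [0.4374, -0.1053, 0.0983]
eef_rot: [0.001, 0.698, 0.716, -0.0]
wrist_force: [-3.2, -1.5, 15.0]
opening: 0.389
grasp_force: 62.0
```

```bash
python3 - <<'E'
from look import *
view("b7",25,(.434,-.115,.06))
go(435,-103.7,98,.025)
E
```

```text
scene origin px 220 197 scale 8.0
top origin px 253 223 scale 8.0
shift [ 1.6 -2.4  0.3] turn -0.0 | pos [ 437.4 -105.2   98.3] yaw 0.025 tilt [ 0.002 -0.002 -1.   ] q6 -0.52 t 26.7 F [-4.6 -1.4 15.5]
```

View pics/b7.png

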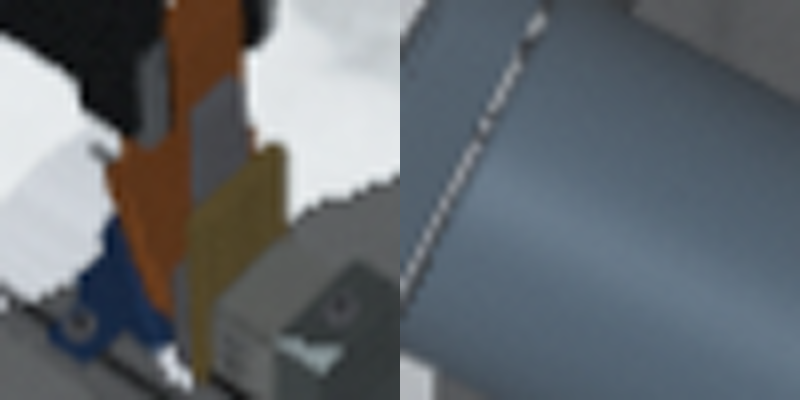

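The wedge is jammed with its foot about 16 mm above the floor, both packers are upright against the relay, and the push is steady at about 15 N.

```bash
python3 -c "
from bench import order
print(order.hand_in())"
```

```text
the job is handed in; nothing more can be done
None
```

I handed the job in at about 27 s of the 67 s limit: both packers (brass low, then steel tall) are in the gap, the wedge is jammed about 16 mm above the floor, and the arm is still pressing it in at about 15 N. No verdict came back.

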